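# Sniff the panel joint of a sloping instrument case with a near-field probe

## Robot

A 7-joint arm with a two-finger parallel gripper is mounted at the origin on the work surface. World frame = base frame: x ahead of the robot, y to its left, z up, the work surface at z = 0. Lengths are in mm, angles in rad, forces in N, time in s.
With the tool pointing down it reaches from about 400 to 850 mm from the base axis. Payload 10.4 kg.
Tool frame: the origin (TCP) lies between the finger pads; the fingertips stand 19 mm ahead of it and the grasp point (between the pads) is the TCP; y points along the fingers, x is the direction in which the jaws open and shut, and the axes are right-handed (so a half turn about y gives the same grasp; the last joint's range is limited). The gripper opens to 87 mm and grips with 3 to 60 N. Pads are 19 mm wide; open, the fingers measure 117 mm over their backs; the gripper's body (75 mm by 190 mm) begins 51 mm behind the grasp point.
Start: joints at [1.158, 0.332, -0.065, 1.46, 0.022, 1.35, -0.088], TCP at [237.526, -578.131, 203.176] pointing down, gripper open.
Joint ranges: [-2.6, 2.6], [-0.5, 2.12], [-1.47, 1.34], [0.16, 2.42], [-1.27, 4.41], [0.06, 2.06], [-2.6, 2.6]. Speed limits (rad/s): [2.22, 2.22, 2.79, 2.79, 3.14, 3.14, 3.14].

## Interface

Orientations are given as a rotation vector (axis times angle).
In Python, from workcell import sense, capture, close_job gives the robot as it stands. The module is installed in compiled form; this text tells all that it offers.
- The arm moves only by the tool servo_tool, never from a script. Its argument "rows" is a list that holds one entry, the list of rows, each a list of 5 numbers: the finger opening in mm, from 0 to 87, then the shift along the tool's x, y, z in mm, then the turn about the tool's y in rad. A call has 1 to 20 rows; each row shifts and turns the commanded pose from where the row before left it, along the tool's axes as they then stand; what a row does not reach is not made up. A row lasts 1/12 s, in which the tool goes at most 41.7 mm and 7.16 degrees, less where a joint would pass 70% of its speed; a pose out of reach is approached as far as the arm can. A call is refused whole if a number of a shift passes 41.7 or a number of a turn 0.125, either way. A call with a gripper value outside its range is refused whole. The fingers move at their own pace and stop on an object; "newtons" is the grip in N (left out, the last holds). Time passes only in rows, so rows that do not move let the fingers close. It gives the time, the measured TCP pose, the force and the opening at its end, in the units of the state.
- sense(): the state, without advancing time (a new reading comes with each control period).
- capture(name): name is "scene" or "top"; returns a dict with "img" (400x640x3 uint8, blue, green, red), "fovy" (degrees; the focal length in pixels is half the picture's height over the tangent of half this angle, whatever the lens; pixels are square), "cx", "cy" (the principal point, pixels), "dist_coeffs" ([k1, k2, p1, p2, k3] as OpenCV has them; the pictures are not rectified), "R" (3x3) and "t" (3): a world point X has camera coordinates R X + t. Camera axes: x right, y down, z forward; pixel columns grow to the right and rows downward; lengths in mm; the calibration is good to about 2 mm. A picture is of the moment at which its call begins. There is no depth.
- close_job(): hands the job in, once; it reports no verdict.
The state is a dict: "time_s": time; "qpos": joint angles; "joint_velocities": joint speeds; "effort": joint torques, N m; "ee_pos": TCP position; "eef_rot": TCP orientation; "ft_force": force on the tool from outside, world axes, zero at the start; "ft_torque": the same for the moment, N m; "finger_gap": finger opening in mm.
Only numpy, scipy, OpenCV 4.12 (cv2) and the standard library are available. Lean on these libraries where they do the work, as an engineer would, in place of code of your own. Each camera call takes 0.05 s, during which the arm holds its last target. There are 200 camera calls.

## Task

Take the near-field probe out of its stand and check the joint across the instrument's sloping panel for leaks: from the end by the brass socket to the end by the earth screw, draw the tip slowly along the joint, about two centimetres a second, keeping the probe square to the panel and its tip right on the joint line, no more than about 5 mm off the surface, and hold it still for a good second at the screw end. Do not press hard on the instrument or bump it with the gripper. Then hang the probe back in its stand, upright with its collar resting on the fork, and leave everything else where it is.

Things in the scene. Friction and masses are not known exactly. Their poses are not given: they have to be found in the camera images.
- probe: near-field probe, upright in the fork of its stand at the start. Origin: centre of the collar's underside; z points from tip to handle. Black square handle 18 x 18 mm (sides along its x and y) 6 to 76 mm above the origin, brass stub to 81 mm; steel collar disc 36 mm across at 0 to 6 mm; steel shaft 7 mm thick below it, ending in a brass ball 8 mm across. 90 g
- probe_tip (a point): centre of the probe's ball tip, 78 mm below the probe's origin on its axis; 4 mm off a surface that the ball touches
- stand: probe stand, fixed. Origin: on the bench below the hanging probe. Base 100 x 90 x 12 mm; a post 35 mm behind the origin (+x) carries an aluminium fork 64 mm wide, 8 mm thick, top 100 mm above the bench. The slot is 20 mm wide, runs along x, is open to -x (32 mm from the origin) and ends 10 mm behind the origin
- seat (a point): middle of the slot at the level of the fork's top (100 mm): where the probe's origin hangs, axis upright
- panel: aluminium front panel of the case, sloping 35 degrees. Origin: on its surface, middle of the joint. y runs along the joint, x up the slope, z square out of the panel (leaning to the robot). The joint is a straight dark line 3.5 mm wide, 144 mm long along y between two plates. Also on it: display 3 mm high and two knobs 13 mm high, centred 58 mm up-slope; keys 4 mm high, 60 mm down-slope
- case: grey sloping-front instrument case, fixed to the bench: 220 mm wide (y), 160 mm deep (x), 35 mm high in front (towards the robot) and 147 mm at the back. Origin: on the bench under its centre
- seam_start (a point): end of the joint where the run begins, on the surface 70 mm from the middle, towards the brass socket (a round socket 13 mm across, 11 mm high, centred 25 mm further on)
- seam_end (a point): end of the joint where the run finishes, on the surface 70 mm from the middle, towards the earth screw (a dark round screw head 12 mm across, 6 mm high, centred 25 mm further on)
- metal_box: loose small aluminium box 62 x 47 x 29 mm on the bench before the instrument, origin under its centre; not to be disturbed
- fob: loose black plastic disc of 38 mm diameter, 9 mm high, on the bench before the probe stand, origin under its centre; not to be disturbed
- marker: loose white marker pen with a black cap, 135 mm long, 19 mm thick, lying on the bench at the left, origin under its middle, x along it; not to be disturbed
- screwdriver: loose red screwdriver lying on the bench at the right, along its x; not to be disturbed
Mind the look-alikes: they are no part of the job. What is shaped like the probe but blue or pink is not meant.

How it is judged (in metres and radians):
On the way, in this order (a step that is already met when the one before it is completed fails the run):
1. the tip is at the socket end of the joint (8 mm before to 12 mm beyond), 7 mm to either side, ball centre under 13 mm off the panel, probe square to it within 15 degrees (y of probe_tip in the frame of panel between 0.062 and 0.082 m and x of probe_tip in the frame of panel between -0.007 and 0.007 m and z of probe_tip in the frame of panel between 0 and 0.013 m and angle between the z axis of probe and the z axis of panel, either way round below 0.262 rad), for 0.2 s.
2. likewise for at least 0.3 s within the stretch 10 to 30 mm from the socket end (y of probe_tip in the frame of panel between 0.04 and 0.06 m and x of probe_tip in the frame of panel between -0.007 and 0.007 m and z of probe_tip in the frame of panel between 0 and 0.013 m and angle between the z axis of probe and the z axis of panel, either way round below 0.262 rad), for 0.3 s.
3. likewise for at least 0.3 s within the stretch 30 to 50 mm from the socket end (y of probe_tip in the frame of panel between 0.02 and 0.04 m and x of probe_tip in the frame of panel between -0.007 and 0.007 m and z of probe_tip in the frame of panel between 0 and 0.013 m and angle between the z axis of probe and the z axis of panel, either way round below 0.262 rad), for 0.3 s.
4. likewise for at least 0.3 s within the stretch 50 to 70 mm from the socket end (y of probe_tip in the frame of panel between -0 and 0.02 m and x of probe_tip in the frame of panel between -0.007 and 0.007 m and z of probe_tip in the frame of panel between 0 and 0.013 m and angle between the z axis of probe and the z axis of panel, either way round below 0.262 rad), for 0.3 s.
5. likewise for at least 0.3 s within the stretch 70 to 90 mm from the socket end (y of probe_tip in the frame of panel between -0.02 and 0 m and x of probe_tip in the frame of panel between -0.007 and 0.007 m and z of probe_tip in the frame of panel between 0 and 0.013 m and angle between the z axis of probe and the z axis of panel, either way round below 0.262 rad), for 0.3 s.
6. likewise for at least 0.3 s within the stretch 90 to 110 mm from the socket end (y of probe_tip in the frame of panel between -0.04 and -0.02 m and x of probe_tip in the frame of panel between -0.007 and 0.007 m and z of probe_tip in the frame of panel between 0 and 0.013 m and angle between the z axis of probe and the z axis of panel, either way round below 0.262 rad), for 0.3 s.
7. likewise for at least 0.3 s within the stretch 110 to 130 mm from the socket end (y of probe_tip in the frame of panel between -0.06 and -0.04 m and x of probe_tip in the frame of panel between -0.007 and 0.007 m and z of probe_tip in the frame of panel between 0 and 0.013 m and angle between the z axis of probe and the z axis of panel, either way round below 0.262 rad), for 0.3 s.
8. likewise held still (under 20 mm/s) for 0.7 s from 8 mm short of the earth-screw end point to 12 mm beyond it (y of probe_tip in the frame of panel between -0.082 and -0.062 m and x of probe_tip in the frame of panel between -0.007 and 0.007 m and z of probe_tip in the frame of panel between 0 and 0.013 m and angle between the z axis of probe and the z axis of panel, either way round below 0.262 rad and linear speed of probe below 0.02 m/s), for 0.7 s.
At the end, for the whole second after the job is handed in: the probe hangs at rest in its stand: its origin within 10 mm sideways of the seat and 3 mm below to 4 mm above it, upright within 0.08 rad; metal box, disc, marker and screwdriver are within 30 mm of where they were (horizontal distance between probe and seat below 0.01 m and z of probe in the frame of seat between -0.003 and 0.004 m and angle between probe's own z axis and vertical below 0.08 rad and linear speed of probe below 0.02 m/s and distance of each of metal_box, fob, marker, screwdriver from where it was at the start of the episode below 0.03 m); the robot touches nothing.
It fails at once if the probe pressed on the instrument with more than 12 N (contact force between probe and case above 12 N).
It fails at once if the gripper or arm bumped the instrument (over 5 N) (contact force between any of the fingers, the arm and case above 5 N).
It fails at once if a loose bystander moved more than 30 mm (distance of any of metal_box, fob, marker, screwdriver from where it was at the start of the episode above 0.03 m).
It also fails if it takes over 64 s, if anything falls off the work surface, if the arm or the gripper's body presses on something with over 40 N, if the wrist force passes 120 N, or if a joint passes its speed limit or range.

## Working session

There is one attempt and no reset: what is moved stays moved. The work goes in short steps, Python scripts to look and compute and a tool call to move; the robot and the scene stay as the last step left them, time stands still between calls to the robot, and variables do not carry over. Pictures are saved under pics/ and viewed, about 8 in all and at most 12, crops included, and the job is handed in when it is done.

Besides the shell and the picture viewer there is one more tool, called after "Emit:" as name(argument=value, ...) on one line, values as JSON. servo_tool: Moves the arm, as the interface text tells. Its arguments: {"type":"object","properties":{"rows":{"type":"array"},"newtons":{"type":"number"}},"required":["rows"]}

```bash
mkdir -p pics; cat > h.py <<'E'
import numpy as np, cv2
from workcell import sense, capture, close_job
from scipy.spatial.transform import Rotation as Ro
def K(c):
    f=200/np.tan(np.radians(c['fovy'])/2); return np.array([[f,0,c['cx']],[0,f,c['cy']],[0,0,1.]])
def proj(c,X):
    return cv2.projectPoints(np.float64(X).reshape(-1,3),cv2.Rodrigues(np.array(c['R'],float))[0],np.array(c['t'],float),K(c),np.array(c['dist_coeffs'],float))[0].reshape(-1,2)
def ray(c,uv):
    p=cv2.undistortPoints(np.float64(uv).reshape(-1,1,2),K(c),np.array(c['dist_coeffs'],float)).reshape(-1,2)
    R=np.array(c['R'],float); d=np.c_[p,np.ones(len(p))]@R; return -R.T@np.array(c['t'],float), d/np.linalg.norm(d,axis=1)[:,None]
def atz(c,uv,z):
    o,d=ray(c,uv); return o+d*((z-o[2])/d[:,2])[:,None]
E
python3 - <<'E'
from h import *
import pickle
for n in('scene','top'):
    c=capture(n); cv2.imwrite(f'pics/{n}0.png',c['img']); pickle.dump(c,open(n+'0.pkl','wb'))
    print(n,c['fovy'],c['dist_coeffs'],-np.array(c['R']).T@c['t'],np.array(c['R'])[2])
s=sense(); print(s['ee_pos'],s['eef_rot'],s['finger_gap'],s['time_s'],Ro.from_rotvec(s['eef_rot']).as_matrix())
E
```

```text
scene 54.989035634646804 [-0.09323169  0.          0.          0.          0.        ] [1091.32803859  304.86570878  758.06102153] [-0.60008591 -0.32374674 -0.73149501]
top 42.208926790147316 [-0.1633807  0.         0.         0.         0.       ] [ 478.02896322    6.54505632 1287.85947718] [ 0.07295099 -0.0139937  -0.99723735]
[ 237.34002712 -577.78583987  202.45489389] [-1.36807642  0.91825605 -0.91652272] 87.46217409356981 0.1 [[ 3.79970842e-01 -5.06717511e-04  9.24998326e-01]
 [-9.24997632e-01  1.13346881e-03  3.79971178e-01]
 [-1.24099480e-03 -9.99999229e-01 -3.80273987e-05]]
```

View pics/scene0.png

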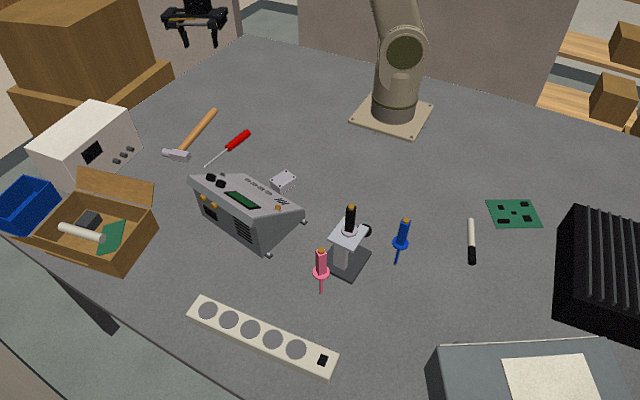

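View pics/top0.png

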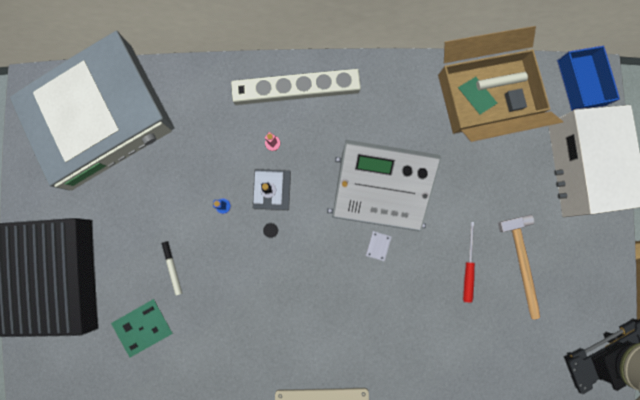

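The candidates for the probe are at scene (350,218), black in the fork; (402,232), blue; and (320,262), pink. In the top view they are at (267,188), (222,206) and (272,141). The black one hanging in the fork fits the description. I'll confirm it in an enlarged crop.

```bash
python3 - <<'E'
import cv2,numpy as np
t=cv2.imread('pics/top0.png'); s=cv2.imread('pics/scene0.png')
a=cv2.resize(t[130:240,325:445],None,fx=4,fy=4,interpolation=cv2.INTER_CUBIC) #480x440
a=a[:400]
b=cv2.resize(t[160:220,240:300],None,fx=5,fy=5,interpolation=cv2.INTER_CUBIC) #300x300
c=cv2.resize(s[195:290,300:420],None,fx=2.5,fy=2.5,interpolation=cv2.INTER_CUBIC)
o=np.zeros((600,800,3),np.uint8); o[:400,:480]=a; o[:300,490:790]=b; o[310:310+c.shape[0],490:790]=c
cv2.imwrite('pics/crop1.png',o)
E
```

```text
(no output)
```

View pics/crop1.png

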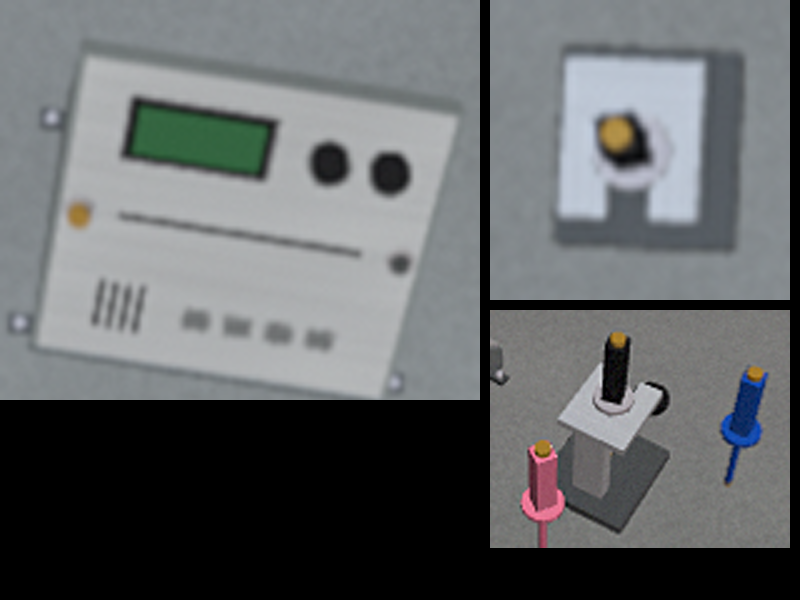

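The crop confirms it: the black probe hangs in the fork, with its stub at top (265,186). In the top view the socket is at (345,184), the joint runs from (355,184) to (415,193.5), and the screw is at (425,196). Next I'll fit the poses.

```bash
cat > fit.py <<'E'
from h import *
import pickle
from scipy.optimize import least_squares
t=pickle.load(open('top0.pkl','rb')); s=pickle.load(open('scene0.pkl','rb'))
A=lambda p:np.array(p,float)/4+[325,130]-.375
B=lambda p:(np.array(p,float)-[490,0])/5+[240,160]-.4
th=np.radians(35)
def panelT(v):
    x,y,z,w=v; return Ro.from_euler('z',w).as_matrix()@Ro.from_euler('y',-th).as_matrix(), np.array([x,y,z])
L=97.66
P=np.array([[0,72,0],[0,-72,0],[0,95,11],[0,-95,6],[L,110,0],[L,-110,0],[-L,-110,0],[-L,110,0]],float)
uv=A([[119,215],[362,254],[79,215],[400,263],[84,57],[458,115],[385,398],[35,345]])
def f(v):
    R,o=panelT(v); return (proj(t,P@R.T+o)-uv).ravel()
r=least_squares(f,[480,-100,91,-.15]); print('panel',r.x,np.round(r.fun.reshape(-1,2),1).tolist())
np.save('panel.npy',r.x)
R,o=panelT(r.x)
print('scene proj joint ends',proj(s,P[:4]@R.T+o).round(1).tolist())
print('start,end',(R@[0,70,0]+o).round(1),(R@[0,-70,0]+o).round(1),'R',R.round(3).tolist())
# stand
Q=np.array([[-32,32,100],[-32,-32,100],[-32,10,100],[-32,-10,100]],float)
qv=B([[557,217],[697,223],[606,220],[648,222]])
def g(v):
    return (proj(t,Q@Ro.from_euler('z',v[2]).as_matrix().T+[v[0],v[1],0])-qv).ravel()
q=least_squares(g,[500,60,0]); print('stand',q.x,q.fun.round(2)); np.save('stand.npy',q.x)
print('fork px back corners',atz(t,B([[563,55],[706,60]]),100).round(1),'front',atz(t,qv,100).round(1))
print('stub top',atz(t,[B([617,132])],181).round(1), 'collar', atz(t,[B([632,155])],106).round(1))
for n,p,z in(('fob',(270,230),9),('box',(378,246),29),('screwdriver',(470,260),10),('pink',(272,141),0),('blue',(222,206),0)): print(n,atz(t,[p],z).round())
E
python3 fit.py
```

```text
panel [ 6.02055323e+02 -1.56809040e+02  7.08763871e+01 -1.71537676e-01] [[0.4, 0.1], [-0.6, -0.4], [0.6, 0.8], [-0.4, 0.0], [-0.5, -0.3], [0.8, 0.2], [-0.0, -0.1], [-0.3, -0.2]]
scene proj joint ends [[270.3, 211.8], [229.1, 185.8], [278.9, 212.1], [223.6, 179.9]]
start,end [614.  -87.8  70.9] [ 590.1 -225.8   70.9] R [[0.807, 0.171, -0.565], [-0.14, 0.985, 0.098], [0.574, 0.0, 0.819]]
stand [ 6.00069104e+02  1.17435341e+02 -6.26192204e-02] [ 0.15  0.1  -0.13  0.1  -0.14 -0.09  0.12 -0.11]
fork px back corners [[645.5 148.3 100. ]
 [641.8  82.  100. ]] front [[570.4 151.7 100. ]
 [566.4  87.2 100. ]
 [568.6 129.1 100. ]
 [567.3 109.7 100. ]]
stub top [[600.2 115.6 181. ]] collar [[597.7 116.2 106. ]]
fob [[510. 122.   9.]]
box [[ 465. -142.   29.]]
screwdriver [[ 424. -375.   10.]]
pink [[734. 115.   0.]]
blue [[572. 242.   0.]]
```

```bash
cat >> fit.py <<'E'
def f2(v): return f([v[0],v[1],91,v[2]])
r2=least_squares(f2,[600,-157,-.17]); v=[r2.x[0],r2.x[1],91,r2.x[2]]; print('z91',v,np.round(r2.fun.reshape(-1,2),1).tolist())
np.save('panel.npy',v)
R,o=panelT(v); pp=proj(s,P@R.T+o); print(pp.round(1).tolist())
im=cv2.resize(s['img'][155:265,175:315],None,fx=5,fy=5,interpolation=cv2.INTER_CUBIC)
for p in pp: cv2.circle(im,tuple(np.int32((p-[175,155]+.5)*5)),4,(0,0,255),1)
cv2.imwrite('pics/crop2.png',im)
E
python3 fit.py|tail -2
```

```text
z91 [np.float64(599.9536751961164), np.float64(-154.1277917265924), 91, np.float64(-0.17110030301509116)] [[-0.1, 0.0], [-0.1, -0.3], [-0.1, 0.8], [0.3, 0.2], [-1.2, -1.0], [1.8, -0.3], [0.6, 0.5], [-1.1, 0.2]]
[[270.9, 205.9], [229.0, 180.0], [279.7, 206.2], [223.5, 174.0], [255.7, 218.6], [189.0, 174.8], [244.4, 172.8], [305.7, 209.1]]
```

View pics/crop2.png

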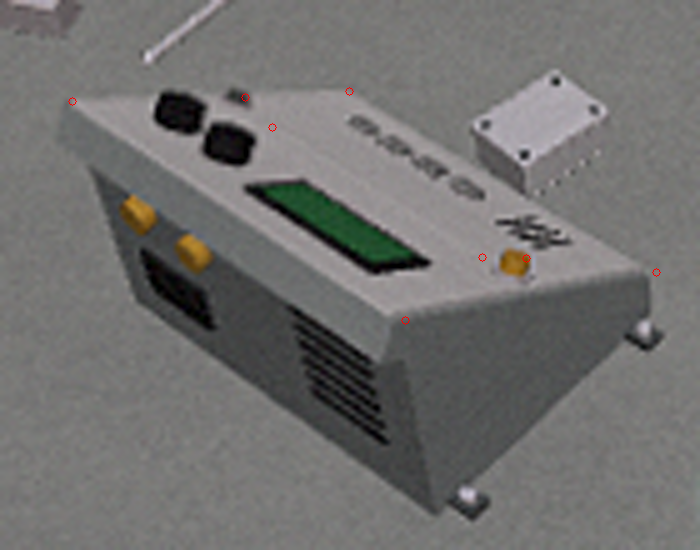

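The z=91 overlay lands within about 2 px in the scene view: socket seen at (277.6,207.4) against a predicted (279.7,206.2). The panel pose is good enough to approach, so I'm moving to the probe now.

Emit:
servo_tool(rows=[[[87,-25,-3,30,0],[87,-25,-3,30,0],[87,-25,-3,30,0],[87,-25,-3,30,0],[87,-25,-3,30,0],[87,-25,-3,30,0],[87,-25,-3,30,0],[87,-25,-3,30,0],[87,-25,-3,30,0],[87,-25,-3,30,0],[87,-25,-3,30,0],[87,-25,-3,30,0],[87,-25,-3,30,0],[87,-25,-3,30,0],[87,-25,-3,30,0],[87,-25,-3,30,0],[87,-25,-3,30,0],[87,-25,-3,30,0],[87,-25,-3,30,0],[87,-25,-3,30,0]]])

```text
time_s: 1.77
ee_pos: [603.0, 113.8, 262.9]
eef_rot: [-1.369, 0.918, -0.918]
ft_force: [1.7, -0.1, 0.6]
finger_gap: 86.9
```

Emit:
servo_tool(rows=[[[87,0,0,0,-0.12],[87,0,0,0,-0.12],[87,0,0,0,-0.12],[87,0,0,0,-0.12],[87,0,0,0,-0.12],[87,0,0,0,-0.12],[87,0,0,0,-0.12],[87,0,0,0,-0.12],[87,0,0,0,-0.12],[87,0,0,0,-0.04],[87,0,0,0,0]]])

```text
time_s: 2.68
ee_pos: [602.4, 112.2, 262.6]
eef_rot: [-1.57, 0.047, -0.046]
ft_force: [0.6, -0.4, 0.2]
finger_gap: 87.0
```

```bash
cat > st.py <<'E'
from h import *
s=sense(); R=Ro.from_rotvec(s['eef_rot']).as_matrix(); p=np.array(s['ee_pos'])
print('t',s['time_s'],'p',p.round(1),'az',np.arctan2(R[1,0],R[0,0]).round(4),'ydown',R[:,1].round(4),'gap',round(s['finger_gap'],1),'F',np.round(s['ft_force'],1),'q',np.round(s['qpos'],2))
def to(X): print('to',X,'tool d',(R.T@(np.array(X)-p)).round(1))
E
python3 -c "
from st import *
to([599.5,116.5,260])"
```

```text
t 2.6833 p [602.4 112.2 262.6] az -0.0592 ydown [-9.e-04 -0.e+00 -1.e+00] gap 87.0 F [ 0.6 -0.4  0.2] q [ 0.36  0.39 -0.83  1.37  0.29  1.51 -0.51]
to [599.5, 116.5, 260] tool d [-3.1  2.6  4.1]
```

Emit:
servo_tool(rows=[[[87,-1.5,20,2,0],[87,-1.5,20,2,0],[87,0,20,0,0],[87,0,20,0,0],[87,0,18,0,0],[87,0,16,0,0],[87,0,0,0,0]]])

```text
time_s: 3.27
ee_pos: [598.0, 115.7, 145.6]
eef_rot: [-1.572, 0.053, -0.045]
ft_force: [-0.4, -0.6, -0.5]
finger_gap: 86.7
```

Emit:
servo_tool(rows=[[[20,0,0,0,0],[20,0,0,0,0],[20,0,0,0,0],[20,0,0,0,0],[10,0,0,0,0],[10,0,0,0,0],[10,0,0,0,0],[10,0,0,0,0],[10,0,0,0,0]]], newtons=10)

```text
time_s: 4.02
ee_pos: [599.8, 116.5, 149.2]
eef_rot: [-1.57, 0.048, -0.048]
ft_force: [0.1, 0.8, 0.8]
finger_gap: 35.2
```

```bash
python3 - <<'E'
from st import *
t=capture('top');c=capture('scene')
o=np.zeros((300,800,3),np.uint8)
o[:,:400]=cv2.resize(t['img'][155:230,220:320],None,fx=4,fy=4,interpolation=cv2.INTER_CUBIC)
o[:,400:]=cv2.resize(c['img'][150:285,300:480],(400,300),interpolation=cv2.INTER_CUBIC)
cv2.imwrite('pics/grasp.png',o)
E
```

```text
t 4.0167 p [599.8 116.5 149.2] az -0.0611 ydown [ 1.e-04 -1.e-04 -1.e+00] gap 35.2 F [0.1 0.8 0.8] q [ 0.35  0.45 -0.81  1.54  0.34  1.3  -0.56]
```

View pics/grasp.png

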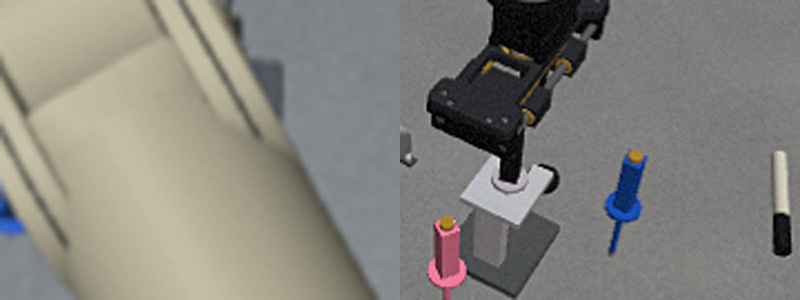

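The scene view shows the gripper over the black handle, which is still seated at crop (512,165). The jaws are still closing (35 mm), so I'll let them finish.

Emit:
servo_tool(rows=[[[10,0,0,0,0],[10,0,0,0,0],[10,0,0,0,0],[10,0,0,0,0],[10,0,0,0,0],[10,0,0,0,0]]], newtons=10)

```text
time_s: 4.62
ee_pos: [599.8, 116.5, 149.1]
eef_rot: [-1.57, 0.048, -0.048]
ft_force: [0.8, -0.4, 0.1]
finger_gap: 20.2
```

Emit:
servo_tool(rows=[[[10,0,0,0,0],[10,0,0,0,0],[10,0,0,0,0],[10,0,0,0,0]]], newtons=20)

```text
time_s: 4.95
ee_pos: [599.8, 116.5, 149.1]
eef_rot: [-1.57, 0.048, -0.048]
ft_force: [-0.1, -0.4, -0.6]
finger_gap: 18.9
```

The probe is held. The tool can only yaw, so I'll pivot the probe 35° in the jaws against a fork prong. First I lift it 40 mm with the shaft still in the slot, then move sideways.

Emit:
servo_tool(rows=[[[10,0,-10,0,0],[10,0,-10,0,0],[10,0,-10,0,0],[10,0,-10,0,0],[10,0,0,0,0],[10,0,0,0,0]]], newtons=10)

```text
time_s: 5.45
ee_pos: [600.2, 116.7, 190.1]
eef_rot: [-1.57, 0.047, -0.049]
ft_force: [-0.4, -1.1, -0.8]
finger_gap: 19.8
```

Emit:
servo_tool(rows=[[[10,0,0,-5,0],[10,0,0,-5,0],[10,0,0,-5,0],[10,0,0,-5,0],[10,0,0,-5,0],[10,0,0,-5,0],[10,0,0,-5,0],[10,0,0,-5,0],[10,0,0,0,0]]])

```text
time_s: 6.2
ee_pos: [597.4, 75.1, 189.1]
eef_rot: [-1.571, 0.049, -0.049]
ft_force: [-0.3, 0.2, -0.2]
finger_gap: 17.8
```

```bash
python3 - <<'E'
from st import *
c=capture('scene')
cv2.imwrite('pics/tilt.png',cv2.resize(c['img'][130:285,270:430],None,fx=3.5,fy=3.5,interpolation=cv2.INTER_CUBIC))
E
```

```text
t 6.2 p [597.4  75.1 189.1] az -0.0625 ydown [-1.e-04 -7.e-04 -1.e+00] gap 17.8 F [-0.3  0.2 -0.2] q [ 0.43  0.4  -0.82  1.51  0.3   1.36 -0.47]
```

View pics/tilt.png

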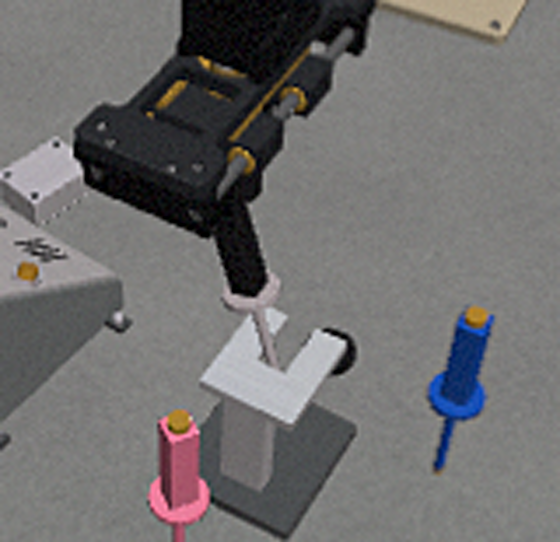

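The pivot works: the probe leans with its shaft on the -y prong, at crop (265,330). I'll continue to 35°.

Emit:
servo_tool(rows=[[[10,0,0,-5,0],[10,0,0,-5,0],[10,0,0,-5,0],[10,0,0,-5,0],[10,0,0,-5,0],[10,0,0,-1.5,0],[10,0,0,0,0]]])

```text
time_s: 6.83
ee_pos: [595.8, 49.3, 189.1]
eef_rot: [-1.571, 0.049, -0.049]
ft_force: [-0.1, 0.8, -0.3]
finger_gap: 18.0
```

Emit:
servo_tool(rows=[[[10,0,0,0,0],[10,0,0,0,0],[10,0,0,0,0]]], newtons=50)

```text
time_s: 7.08
ee_pos: [595.7, 50.4, 189.2]
eef_rot: [-1.57, 0.047, -0.048]
ft_force: [1.0, -0.0, -0.8]
finger_gap: 17.3
```

```bash
python3 - <<'E'
from st import *
import pickle
c=capture('scene'); t=capture('top'); pickle.dump((c,t,p,R),open('tilt.pkl','wb'))
# predicted probe axis points at 35deg
for a in(30,35,40):
    th=np.radians(a); d=R@np.array([0,np.cos(th),np.sin(th)])
    q=np.array([p+d*k for k in(49,90,127)]); print(a,proj(c,q).round(1).tolist())
cv2.imwrite('pics/tilt2.png',cv2.resize(c['img'][170:260,290:400],None,fx=6,fy=6,interpolation=cv2.INTER_CUBIC))
E
```

```text
t 7.0833 p [595.7  50.4 189.2] az -0.0605 ydown [ 1.e-04 -1.e-04 -1.e+00] gap 17.3 F [ 1.  -0.  -0.8] q [ 0.47  0.39 -0.81  1.52  0.29  1.35 -0.42]
30 [[334.6, 209.4], [342.4, 223.9], [349.0, 236.4]]
35 [[336.1, 209.3], [345.1, 223.9], [352.9, 236.5]]
40 [[337.6, 209.1], [347.7, 223.6], [356.6, 236.3]]
```

View pics/tilt2.png

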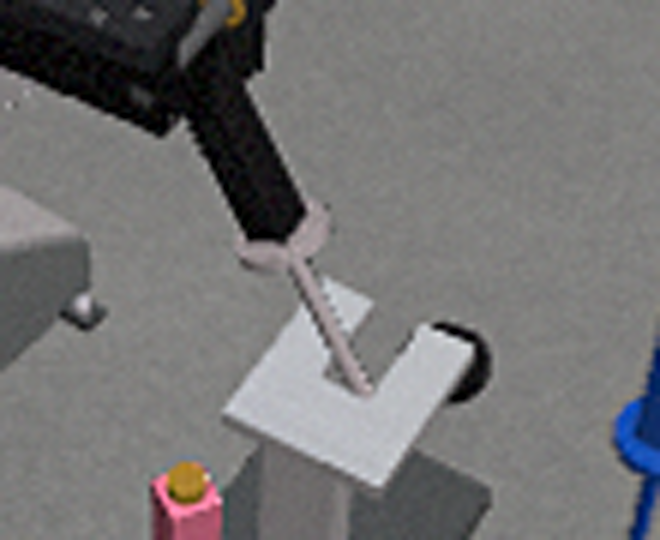

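Shaft runs from crop (295,258) to (366,390), a lean of roughly 30–35°, well inside the tolerance. Next I leave the slot through its open side, rise and turn the tool to the panel heading.

Emit:
servo_tool(rows=[[[10,-15,0,0,0],[10,-15,0,0,0],[10,-15,0,0,0],[10,-15,0,0,0],[10,-15,-5,0,0],[10,0,-25,0,0],[10,0,-25,0,0],[10,0,-10,0,0],[10,0,0,0,0]]])

```text
time_s: 7.93
ee_pos: [522.0, 55.1, 256.4]
eef_rot: [-1.57, 0.045, -0.051]
ft_force: [0.5, -0.8, -1.6]
finger_gap: 17.1
```

Emit:
servo_tool(rows=[[[10,0,0,0,0.12],[10,0,0,0,0.12],[10,0,0,0,0.12],[10,0,0,0,0.12],[10,0,0,0,0.12],[10,0,0,0,0.12],[10,0,0,0,0.12],[10,0,0,0,0.12],[10,0,0,0,0.12],[10,0,0,0,0.12],[10,0,0,0,0.12],[10,0,0,0,0.12],[10,0,0,0,0.12],[10,0,0,0,0.12],[10,0,0,0,0]]])

```text
time_s: 9.18
ee_pos: [520.4, 54.7, 252.5]
eef_rot: [-1.122, 1.339, -1.337]
ft_force: [0.7, 0.2, -1.1]
finger_gap: 17.0
```

```bash
python3 - <<'E'
from st import *
import pickle
c=capture('scene'); t=capture('top'); pickle.dump((c,t,p,R),open('tilt.pkl','wb'))
for a in(25,30,35,40):
    th=np.radians(a); d=R@np.array([0,np.cos(th),np.sin(th)])
    q=np.array([p+d*k for k in(0,49,90,127)]); print(a,'scene',proj(c,q).round(1).tolist(),'top',proj(t,q).round(1).tolist())
x,y=proj(c,[p])[0].astype(int); u,v=proj(t,[p])[0].astype(int); print(x,y,u,v)
o=np.zeros((440,800,3),np.uint8)
a=c['img'][max(0,y-30):,max(0,x-40):][:110,:100]; b=t['img'][max(0,v-60):,max(0,u-50):][:110,:100]
print('crop org',max(0,x-40),max(0,y-30),max(0,u-50),max(0,v-60))
cv2.imwrite('pics/t3.png',np.hstack([cv2.resize(k,(400,440),interpolation=cv2.INTER_CUBIC) for k in(a,b)]))
E
```

```text
t 9.1833 p [520.4  54.7 252.5] az -1.7467 ydown [-2.e-03 -1.e-04 -1.e+00] gap 17.0 F [ 0.7  0.2 -1.1] q [ 0.46  0.14 -0.71  1.62  0.09  1.42 -2.01]
25 scene [[343.7, 147.4], [337.2, 168.7], [332.0, 185.6], [327.4, 200.3]] top [[292.3, 221.3], [294.9, 212.4], [296.9, 205.5], [298.6, 199.6]]
30 scene [[343.7, 147.4], [336.1, 168.9], [330.0, 186.2], [324.7, 201.3]] top [[292.3, 221.3], [295.2, 210.5], [297.4, 202.2], [299.2, 195.1]]
35 scene [[343.7, 147.4], [335.2, 169.0], [328.2, 186.6], [322.1, 202.0]] top [[292.3, 221.3], [295.4, 208.7], [297.8, 199.0], [299.8, 190.7]]
40 scene [[343.7, 147.4], [334.2, 169.0], [326.4, 186.6], [319.6, 202.2]] top [[292.3, 221.3], [295.6, 207.0], [298.2, 195.9], [300.3, 186.4]]
343 147 292 221
crop org 303 117 242 161
```

View pics/t3.png

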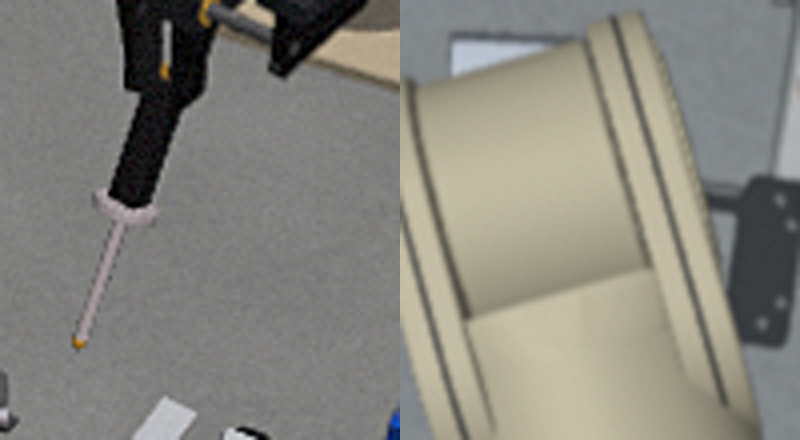

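In the scene view the ball is at (322.1,202.4), against (322.1,202.0) predicted for 35°. The tilt is good, so I'll move above the socket end.

```bash
cat > tgt.py <<'E'
from st import *
v=np.load('panel.npy'); th0=np.radians(35)
PR=Ro.from_euler('z',v[3]).as_matrix()@Ro.from_euler('y',-th0).as_matrix(); PO=np.array(v[:3])
def tip(deg=34,L=127):
    a=np.radians(deg); return p+R@np.array([0,np.cos(a),np.sin(a)])*L
def go(pp,deg=34):
    d=PO+PR@np.array(pp,float)-tip(deg); print('panel target',pp,'tip now',(PR.T@(tip(deg)-PO)).round(1),'tool shift',(R.T@d).round(1))
    n=PR[:,2]; 
E
python3 -c "
from tgt import *
go([0,70,40]);go([0,70,15]);print('normal in tool',(R.T@PR[:,2]).round(3),'y',(R.T@PR[:,1]).round(3),'x',(R.T@PR[:,0]).round(3))"
```

```text
t 9.2833 p [520.5  54.7 253. ] az -1.7366 ydown [-0.0014 -0.     -1.    ] gap 17.0 F [ 0.3  0.4 -1.3] q [ 0.46  0.14 -0.72  1.62  0.09  1.42 -2.  ]
panel target [0, 70, 40] tip now [ -2.7 192.6  71. ] tool shift [122.7  23.9  19.4]
panel target [0, 70, 15] tip now [ -2.7 192.6  71. ] tool shift [122.8  44.3  33.8]
normal in tool [-0.003 -0.818 -0.575] y [-1.    -0.     0.005] x [ 0.004 -0.575  0.818]
```

Emit:
servo_tool(rows=[[[10,15,0,2.5,0],[10,15,0,2.5,0],[10,15,0,2.5,0],[10,15,0,2.5,0],[10,15,6,2.5,0],[10,15,6,2.5,0],[10,15,6,2.5,0],[10,15,6,2.5,0],[10,3,0,0,0],[10,0,0,0,0],[10,0,8,6,0],[10,0,8,6,0],[10,0,0,0,0],[10,0,0,0,0]]])

```text
time_s: 10.45
ee_pos: [531.6, -71.0, 213.3]
eef_rot: [-1.125, 1.334, -1.331]
ft_force: [0.6, 0.6, -0.4]
finger_gap: 17.0
```

```bash
python3 - <<'E'
from tgt import *
import pickle
c=capture('scene'); pickle.dump((c,p,R),open('s4.pkl','wb'))
go([0,70,8])
for a in(30,35): print(a,'tip px',proj(c,[tip(a)]).round(1),'foot',proj(c,[PO+PR@[*(PR.T@(tip(a)-PO))[:2],0]]).round(1))
print('ends',proj(c,np.array([[0,72,0],[0,-72,0],[0,95,11],[0,-95,6]])@PR.T+PO).round(1).tolist())
cv2.imwrite('pics/s4.png',cv2.resize(c['img'][130:240,180:310],None,fx=6,fy=5.4,interpolation=cv2.INTER_CUBIC))
E
```

```text
t 10.45 p [531.6 -71.  213.3] az -1.7393 ydown [-1.3e-03  8.0e-04 -1.0e+00] gap 17.0 F [ 0.6  0.6 -0.4] q [ 0.6   0.18 -0.62  1.65  0.11  1.34 -1.77]
panel target [0, 70, 8] tip now [ 1.  70.5 20. ] tool shift [ 0.6 10.4  6.1]
30 tip px [[275.2 197.6]] foot [[272.5 205.3]]
35 tip px [[272.3 198.1]] foot [[269.6 205.7]]
ends [[270.9, 205.9], [229.0, 180.0], [279.7, 206.2], [223.5, 174.0]]
```

View pics/s4.png

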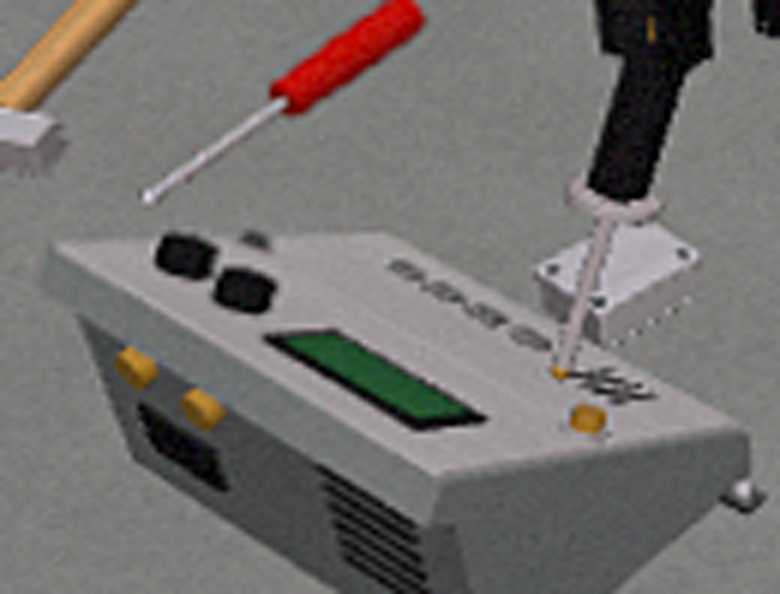

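The tip is at (272.9,198.9), the socket at (277.6,206.8) and the screw at (222,174). Relative to the tip, the case sits about 2 mm up-slope and toward -y, so I'll correct for that. Then I descend along the normal, feeling gently for the surface.

Emit:
servo_tool(rows=[[[10,1,3,2.4,0],[10,1,3,2.4,0],[10,0,3.5,2.5,0],[10,0,0,0,0],[10,0,0,0,0]]])

```text
time_s: 10.92
ee_pos: [538.3, -75.1, 204.4]
eef_rot: [-1.124, 1.334, -1.333]
ft_force: [-1.2, 0.6, -1.0]
finger_gap: 16.9
```

Emit:
servo_tool(rows=[[[10,0,0.8,0.6,0],[10,0,0.8,0.6,0],[10,0,0,0,0]]])

```text
time_s: 11.17
ee_pos: [539.6, -75.4, 203.0]
eef_rot: [-1.124, 1.333, -1.334]
ft_force: [0.1, 0.3, -0.7]
finger_gap: 17.0
```

```bash
python3 -c "
from tgt import *
go([0,70,4])"
```

```text
t 11.1667 p [539.6 -75.4 203. ] az -1.741 ydown [ 1.e-04 -1.e-04 -1.e+00] gap 17.0 F [ 0.1  0.3 -0.7] q [ 0.6   0.21 -0.62  1.65  0.12  1.32 -1.78]
panel target [0, 70, 4] tip now [ 2.3 67.4  6.6] tool shift [-2.6  3.4 -0.5]
```

Emit:
servo_tool(rows=[[[10,0,0.8,0.6,0],[10,0,0,0,0]]])

```text
time_s: 11.33
ee_pos: [540.2, -75.4, 202.3]
eef_rot: [-1.124, 1.333, -1.334]
ft_force: [0.3, 0.4, 0.3]
finger_gap: 17.1
```

Emit:
servo_tool(rows=[[[10,0,0.8,0.6,0],[10,0,0,0,0]]])

```text
time_s: 11.5
ee_pos: [540.7, -75.4, 201.9]
eef_rot: [-1.124, 1.333, -1.334]
ft_force: [-3.6, 0.3, 4.1]
finger_gap: 17.5
```

```bash
python3 - <<'E'
from tgt import *
import pickle
c=capture('scene'); pickle.dump((c,p,R),open('s5.pkl','wb'))
go([0,70,4]); print('tip px',proj(c,[tip(34)]).round(1))
cv2.imwrite('pics/s5.png',cv2.resize(c['img'][160:225,210:300],None,fx=8,fy=8,interpolation=cv2.INTER_CUBIC))
E
```

```text
t 11.5 p [540.7 -75.4 201.9] az -1.7409 ydown [ 0.e+00 -2.e-04 -1.e+00] gap 17.5 F [-3.6  0.3  4.1] q [ 0.59  0.21 -0.62  1.65  0.13  1.32 -1.78]
panel target [0, 70, 4] tip now [ 2.6 67.5  5. ] tool shift [-2.5  2.4 -1.6]
tip px [[269.5 203.2]]
```

View pics/s5.png

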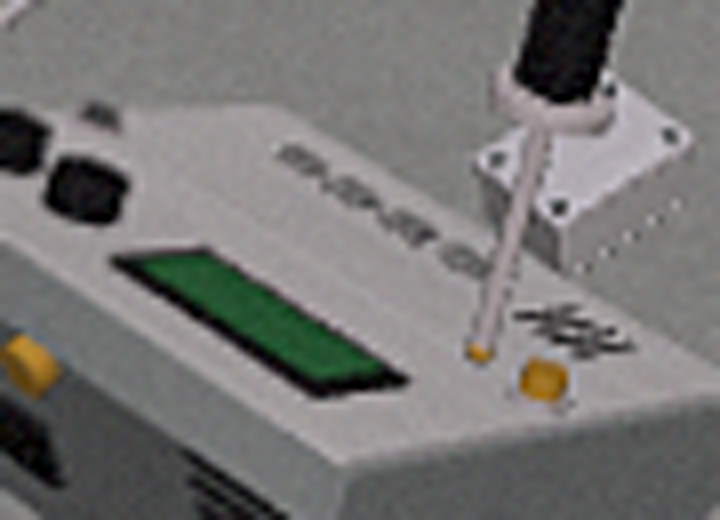

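I have contact at about 5.4 N along the normal, with the model height correct to about 1 mm. The tip is at (269.7,203.9), the socket at (277.6,206.9) and the screw at (222,173.6). I'll back off 2 mm and check numerically where the joint line lies in the scene image.

Emit:
servo_tool(rows=[[[10,0,-1.6,-1.2,0],[10,0,0,0,0],[10,0,0,0,0]]])

```text
time_s: 11.8
ee_pos: [539.6, -75.4, 203.0]
eef_rot: [-1.124, 1.333, -1.334]
ft_force: [-0.3, -0.0, -0.4]
finger_gap: 17.1
```

```bash
python3 - <<'E'
from tgt import *
import pickle
go([0,70,6])
c=pickle.load(open('scene0.pkl','rb')); t=pickle.load(open('top0.pkl','rb')); c5=pickle.load(open('s5.pkl','rb'))[0]
xs=np.arange(-14,15,1.)
for n,k in(('scene0',c),('s5',c5),('top',t)):
    g=cv2.cvtColor(k['img'],cv2.COLOR_BGR2GRAY).astype(np.float32)
    for lo,hi in((-62,-20),(-20,20),(20,50)):
        ys=np.arange(lo,hi,1.)
        X=np.array([[[x,y,0] for x in xs] for y in ys]).reshape(-1,3)@PR.T+PO
        q=proj(k,X).astype(np.float32).reshape(len(ys),len(xs),2)
        m=cv2.remap(g,q[...,0].copy(),q[...,1].copy(),cv2.INTER_LINEAR).mean(0)
        print(n,lo,hi,'min at x=',xs[m.argmin()],m.round(0).astype(int).tolist())
    # along-joint: ends
    ys=np.arange(-90,91,2.); 
    x0={'scene0':3,'s5':3,'top':0}[n]
    q=proj(k,np.array([[x0,y,0] for y in ys])@PR.T+PO).astype(np.float32)
    print(n,'along',cv2.remap(g,q[:,0].reshape(1,-1).copy(),q[:,1].reshape(1,-1).copy(),cv2.INTER_LINEAR).round().astype(int).ravel().tolist())
E
```

```text
t 11.8 p [539.6 -75.4 203. ] az -1.741 ydown [ 2.e-04 -1.e-04 -1.e+00] gap 17.1 F [-0.3 -0.  -0.4] q [ 0.6   0.21 -0.62  1.65  0.12  1.32 -1.78]
panel target [0, 70, 6] tip now [ 2.3 67.4  6.6] tool shift [-2.6  1.8 -1.6]
scene0 -62 -20 min at x= -9.0 [145, 144, 144, 144, 143, 143, 144, 144, 145, 146, 147, 148, 149, 150, 150, 150, 150, 149, 149, 148, 148, 148, 148, 148, 148, 148, 149, 149, 149]
scene0 -20 20 min at x= -9.0 [145, 145, 145, 145, 144, 144, 144, 145, 145, 146, 147, 148, 149, 150, 150, 150, 150, 150, 149, 149, 148, 148, 147, 147, 147, 147, 147, 147, 147]
scene0 20 50 min at x= -12.0 [144, 144, 144, 144, 144, 144, 145, 145, 146, 146, 147, 148, 149, 150, 151, 152, 151, 151, 150, 150, 149, 149, 148, 148, 148, 147, 147, 146, 146]
scene0 along [147, 146, 149, 151, 149, 146, 146, 147, 150, 152, 149, 150, 150, 150, 152, 151, 149, 149, 150, 149, 148, 148, 149, 148, 148, 148, 149, 151, 150, 150, 149, 149, 150, 149, 147, 151, 151, 148, 149, 149, 149, 153, 148, 147, 152, 150, 151, 150, 149, 150, 151, 151, 151, 148, 148, 150, 150, 151, 150, 152, 154, 151, 150, 150, 150, 152, 153, 150
[... 1376 characters left out ...]
139, 153, 164, 172, 177, 178, 179, 179, 179, 178, 178, 177, 177]
top 20 50 min at x= 0.0 [174, 175, 176, 176, 176, 176, 177, 176, 173, 168, 159, 146, 132, 121, 118, 124, 137, 151, 163, 171, 176, 178, 179, 179, 178, 178, 177, 177, 176]
top along [127, 151, 166, 174, 175, 174, 175, 175, 171, 154, 132, 127, 127, 127, 122, 114, 113, 116, 121, 125, 125, 121, 115, 109, 112, 119, 125, 129, 128, 123, 116, 113, 114, 120, 125, 125, 124, 118, 110, 110, 117, 123, 124, 123, 119, 111, 107, 114, 121, 127, 129, 127, 121, 112, 110, 117, 123, 125, 125, 123, 114, 107, 113, 120, 123, 124, 125, 116, 110, 110, 117, 124, 130, 129, 123, 114, 110, 114, 120, 123, 129, 148, 164, 171, 173, 175, 175, 173, 165, 144, 125]
```

```bash
python3 - <<'E'
from tgt import *
import pickle
t=capture('top'); pickle.dump((t,p,R),open('t6.pkl','wb')); t0=pickle.load(open('top0.pkl','rb'))
u=proj(t,[tip(34)])[0]; print('tip pred top',u.round(1),'socket',proj(t,[PO+PR@[0,95,11.]]).round(1),'collar',proj(t,[tip(34,49)]).round(1))
x,y=u.astype(int); im=t['img'][y-14:y+15,x-25:x+26].astype(int)
d=np.abs(im-t0['img'][y-14:y+15,x-25:x+26]).sum(2)
sat=im[...,2]-im[...,0]
print('org',x-25,y-14)
for a,b in zip(d,sat): print(''.join('B' if s>35 else ('#' if v>60 else '.') for v,s in zip(a,b)))
E
```

```text
t 11.8 p [539.6 -75.4 203. ] az -1.741 ydown [ 2.e-04 -1.e-04 -1.e+00] gap 17.1 F [-0.3 -0.  -0.4] q [ 0.6   0.21 -0.62  1.65  0.12  1.32 -1.78]
tip pred top [356.3 184.2] socket [[344.3 184.1]] collar [[355.7 200.5]]
org 331 170
......#..#..######..####......#####################
.........#..#####...#########.......###############
.........#..######...###########..........#########
.........#..#.####...###........#####.........#####
.....##.##....###....####..........................
.....##.##....####...####..........................
.....#####....###....####..........................
.....####.....###.....###..........................
.....##.#......##.....###..........................
.....##.#......###....###..........................
.....##.#...##..##....###..........................
.....##.#..####.#.....###..........................
.....##....#######....##...........................
.....##....#######.....#.####......................
.....##..#.#######.....#.###########...............
.....##..#.#######.....##.################.........
.....##..#..###.##.....##.......################...
.....###.#......##.....###............#############
#...######......##.....###..................#######
##########......##.....###.........................
##########......##.....###.........................
#########.......###....###.........................
#########.......###....###.........................
#########.......###....###.........................
#########.#.....###.....#..........................
#########........##.....##.........................
#########........##.....##.........................
#########.#......##.....##.........................
#########.#......##.....##.........................
```

The arm hides the tip from the top camera. Taking both cameras together, the joint is about 1 mm up-slope and 2 mm toward -y of my first fit. I'll adjust, hold, then start the run at 1.7 mm per row (20 mm/s).

Emit:
servo_tool(rows=[[[10,-0.6,0.1,-0.8,0],[10,0,0.1,-0.7,0],[10,0,0,0,0],[10,0,0,0,0],[10,0,0,0,0],[10,0,0,0,0]]])

```text
time_s: 12.35
ee_pos: [538.2, -74.5, 202.9]
eef_rot: [-1.124, 1.333, -1.334]
ft_force: [-0.5, 0.9, -0.6]
finger_gap: 16.9
```

Emit:
servo_tool(rows=[[[10,1.7,0,0,0],[10,1.7,0,0,0],[10,1.7,0,0,0],[10,1.7,0,0,0],[10,1.7,0,0,0],[10,1.7,0,0,0],[10,1.7,0,0,0],[10,1.7,0,0,0],[10,1.7,0,0,0],[10,1.7,0,0,0],[10,1.7,0,0,0],[10,1.7,0,0,0],[10,1.7,0,0,0],[10,1.7,0,0,0],[10,1.7,0,0,0],[10,1.7,0,0,0],[10,1.7,0,0,0],[10,1.7,0,0,0],[10,1.7,0,0,0],[10,1.7,0,0,0]]])

```text
time_s: 14.02
ee_pos: [532.4, -108.2, 202.8]
eef_rot: [-1.124, 1.333, -1.334]
ft_force: [1.0, 0.7, -1.1]
finger_gap: 16.8
```

```bash
python3 - <<'E'
from tgt import *
go([1,-72,7])
c=capture('scene'); import pickle; pickle.dump((c,p,R),open('s7.pkl','wb'))
u=proj(c,[tip(34)])[0]; x,y=u.astype(int); im=c['img'][y-9:y+10,x-10:x+11].astype(int); s=im[...,2]-im[...,0]
m=s>40; yy,xx=np.nonzero(m); print('pred',u.round(1),'ball px',(xx.mean()+x-10).round(2),(yy.mean()+y-9).round(2),m.sum())
E
```

```text
t 14.0167 p [ 532.4 -108.2  202.8] az -1.741 ydown [ 1.e-04 -1.e-04 -1.e+00] gap 16.8 F [ 1.   0.7 -1.1] q [ 0.64  0.2  -0.59  1.65  0.12  1.32 -1.71]
panel target [1, -72, 7] tip now [ 1.  33.9  7.3] tool shift [105.9   0.3   0. ]
pred [259.9 196. ] ball px 260.0 196.5 6
```

On track, with no contact force and the ball within 0.5 px of prediction. Continuing.

Emit:
servo_tool(rows=[[[10,1.7,0,0,0],[10,1.7,0,0,0],[10,1.7,0,0,0],[10,1.7,0,0,0],[10,1.7,0,0,0],[10,1.7,0,0,0],[10,1.7,0,0,0],[10,1.7,0,0,0],[10,1.7,0,0,0],[10,1.7,0,0,0],[10,1.7,0,0,0],[10,1.7,0,0,0],[10,1.7,0,0,0],[10,1.7,0,0,0],[10,1.7,0,0,0],[10,1.7,0,0,0],[10,1.7,0,0,0],[10,1.7,0,0,0],[10,1.7,0,0,0],[10,1.7,0,0,0]]])

```text
time_s: 15.73
ee_pos: [526.7, -141.7, 202.9]
eef_rot: [-1.124, 1.333, -1.334]
ft_force: [0.5, -0.3, -1.6]
finger_gap: 17.1
```

Emit:
servo_tool(rows=[[[10,1.7,0,0,0],[10,1.7,0,0,0],[10,1.7,0,0,0],[10,1.7,0,0,0],[10,1.7,0,0,0],[10,1.7,0,0,0],[10,1.7,0,0,0],[10,1.7,0,0,0],[10,1.7,0,0,0],[10,1.7,0,0,0],[10,1.7,0,0,0],[10,1.7,0,0,0],[10,1.7,0,0,0],[10,1.7,0,0,0],[10,1.7,0,0,0],[10,1.7,0,0,0],[10,1.7,0,0,0],[10,1.7,0,0,0],[10,1.7,0,0,0],[10,1.7,0,0,0]]])

```text
time_s: 17.4
ee_pos: [520.9, -175.2, 202.9]
eef_rot: [-1.124, 1.333, -1.334]
ft_force: [0.2, 0.0, -0.7]
finger_gap: 17.0
```

```bash
python3 - <<'E'
from tgt import *
go([1,-72,7])
E
```

```text
t 17.4 p [ 520.9 -175.2  202.9] az -1.741 ydown [ 1.e-04 -1.e-04 -1.e+00] gap 17.0 F [ 0.2  0.  -0.7] q [ 0.72  0.21 -0.55  1.64  0.11  1.32 -1.59]
panel target [1, -72, 7] tip now [  1.1 -34.1   7.3] tool shift [37.9  0.3  0. ]
```

Emit:
servo_tool(rows=[[[10,1.7,0,0,0],[10,1.7,0,0,0],[10,1.7,0,0,0],[10,1.7,0,0,0],[10,1.7,0,0,0],[10,1.7,0,0,0],[10,1.7,0,0,0],[10,1.7,0,0,0],[10,1.7,0,0,0],[10,1.7,0,0,0],[10,1.7,0,0,0],[10,1.7,0,0,0],[10,1.7,0,0,0],[10,1.7,0,0,0],[10,1.7,0,0,0],[10,1.7,0,0,0],[10,1.7,0,0,0],[10,1.7,0,0,0],[10,1.7,0,0,0],[10,1.7,0,0,0]]])

```text
time_s: 19.07
ee_pos: [515.1, -208.6, 202.8]
eef_rot: [-1.124, 1.333, -1.333]
ft_force: [0.4, -0.5, -0.9]
finger_gap: 17.1
```

Emit:
servo_tool(rows=[[[10,1.7,0,0,0],[10,1.7,0,0,0],[10,0,0,0,0],[10,0,0,0,0],[10,0,0,0,0],[10,0,0,0,0],[10,0,0,0,0],[10,0,0,0,0],[10,0,0,0,0],[10,0,0,0,0],[10,0,0,0,0],[10,0,0,0,0],[10,0,0,0,0],[10,0,0,0,0],[10,0,0,0,0],[10,0,0,0,0],[10,0,0,0,0],[10,0,0,0,0]]])

```text
time_s: 20.57
ee_pos: [514.6, -211.9, 202.9]
eef_rot: [-1.124, 1.333, -1.334]
ft_force: [-0.1, -0.2, -0.1]
finger_gap: 17.3
```

```bash
python3 - <<'E'
from tgt import *
go([1,-72,7])
c=capture('scene'); import pickle; pickle.dump((c,p,R),open('s8.pkl','wb'))
u=proj(c,[tip(34)])[0]; x,y=u.astype(int); im=c['img'][y-9:y+10,x-10:x+11].astype(int); s=im[...,2]-im[...,0]
m=s>40; yy,xx=np.nonzero(m); print('pred',u.round(1),'ball px',(xx.mean()+x-10).round(2),(yy.mean()+y-9).round(2),m.sum())
cv2.imwrite('pics/s8.png',cv2.resize(c['img'][155:225,200:300],None,fx=8,fy=8,interpolation=cv2.INTER_CUBIC))
E
```

```text
t 20.5667 p [ 514.6 -211.9  202.9] az -1.741 ydown [ 1.e-04 -1.e-04 -1.e+00] gap 17.3 F [-0.1 -0.2 -0.1] q [ 0.76  0.22 -0.52  1.62  0.11  1.33 -1.52]
panel target [1, -72, 7] tip now [  1.1 -71.4   7.3] tool shift [0.6 0.3 0. ]
pred [229.7 177.5] ball px 229.8 178.0 5
```

View pics/s8.png

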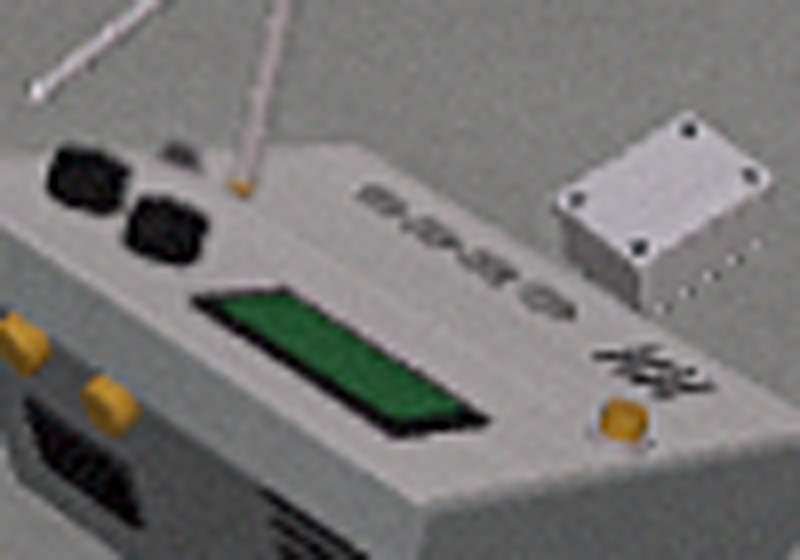

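The tip sits at (241,188) in the crop, on the socket–screw line and just short of the screw at (180,155). The run and the hold are done. I'll lift off and carry the probe back, turning to the stand heading.

Emit:
servo_tool(rows=[[[10,0,-10,-7,0],[10,0,-20,-8,0],[10,0,-20,-5,0],[10,-24,0,-1.7,0],[10,-24,0,-1.7,0],[10,-24,0,-1.7,0],[10,-24,0,-1.7,0],[10,-24,0,-1.7,0],[10,-24,0,-1.7,0],[10,-24,0,-1.7,0],[10,-24,0,-1.7,0],[10,-24,0,-1.7,0],[10,-24,0,-1.7,0],[10,-24,0,-1.7,0],[10,0,0,0,0]]])

```text
time_s: 21.87
ee_pos: [520.6, 60.4, 253.9]
eef_rot: [-1.125, 1.329, -1.328]
ft_force: [0.3, 0.8, -1.3]
finger_gap: 17.1
```

Emit:
servo_tool(rows=[[[10,0,0,0,-0.12],[10,0,0,0,-0.12],[10,0,0,0,-0.12],[10,0,0,0,-0.12],[10,0,0,0,-0.12],[10,0,0,0,-0.12],[10,0,0,0,-0.12],[10,0,0,0,-0.12],[10,0,0,0,-0.12],[10,0,0,0,-0.12],[10,0,0,0,-0.12],[10,0,0,0,-0.12],[10,0,0,0,-0.12],[10,0,0,0,-0.12],[10,0,0,0,0]]])

```text
time_s: 23.12
ee_pos: [520.9, 54.4, 253.4]
eef_rot: [-1.571, 0.043, -0.044]
ft_force: [0.0, -0.4, -1.7]
finger_gap: 17.3
```

```bash
python3 - <<'E'
from st import *
for X in([520,55,189.2],[595.7,50.4,189.2]): to(X)
E
```

```text
t 23.1167 p [520.9  54.4 253.4] az -0.0555 ydown [ 3.e-04 -7.e-04 -1.e+00] gap 17.3 F [ 0.  -0.4 -1.7] q [ 0.61  0.17 -0.89  1.61  0.13  1.42 -0.35]
to [520, 55, 189.2] tool d [-1.  64.2  0.6]
to [595.7, 50.4, 189.2] tool d [74.9 64.3  0.2]
```

Emit:
servo_tool(rows=[[[10,0,20,1,0],[10,0,20,1,0],[10,0,16,1,0],[10,0,8,0,0],[10,10,0,0,0],[10,10,0,0,0],[10,10,0,0,0],[10,10,0,0,0],[10,10,0,0,0],[10,10,0,0,0],[10,10,0,0,0],[10,5,0,0,0],[10,0,0,0,0]]])

```text
time_s: 24.2
ee_pos: [597.1, 53.2, 188.7]
eef_rot: [-1.57, 0.049, -0.049]
ft_force: [-0.2, -0.5, -0.5]
finger_gap: 17.0
```

```bash
python3 - <<'E'
from st import *
to([600,123.7,189.2])
E
```

```text
t 24.2 p [597.1  53.2 188.7] az -0.0622 ydown [-0.e+00  6.e-04 -1.e+00] gap 17.0 F [-0.2 -0.5 -0.5] q [ 0.48  0.4  -0.84  1.52  0.3   1.36 -0.44]
to [600, 123.7, 189.2] tool d [-1.5 -0.4 70.6]
```

Emit:
servo_tool(rows=[[[10,0,0,5,0],[10,0,0,5,0],[10,0,0,5,0],[10,0,0,5,0],[10,0,0,5,0],[10,0,0,5,0],[10,0,0,5,0],[10,0,0,5,0],[10,0,0,5,0],[10,0,0,5,0],[10,0,0,5,0],[10,0,0,5,0],[10,-1,0,5,0],[10,-0.5,0,5.5,0],[10,0,0,0,0],[10,0,0,0,0]]], newtons=10)

```text
time_s: 25.53
ee_pos: [598.9, 124.3, 188.9]
eef_rot: [-1.57, 0.047, -0.047]
ft_force: [0.1, -0.2, -1.2]
finger_gap: 17.9
```

```bash
python3 - <<'E'
from st import *
import pickle
c=capture('scene'); pickle.dump((c,p,R),open('s9.pkl','wb'))
to([599.8,116.5,149.1])
im=c['img'].astype(int)
for a in(-4,0,4):
    th=np.radians(a); d=R@np.array([0,np.cos(th),np.sin(th)]); print(a,proj(c,[p+d*k for k in(25,49,60,75)]).round(1).tolist())
# shaft centroid per row below collar, and handle centroid (dark) above
x0,y0=proj(c,[p+R@np.array([0,49.,0])])[0]
g=im.sum(2)//3
for y in range(int(y0)-12,int(y0)+17,2):
    print(y,g[y,int(x0)-12:int(x0)+13].tolist())
print(int(x0)-12)
E
```

```text
t 25.5333 p [598.9 124.3 188.9] az -0.0602 ydown [ 0.e+00  2.e-04 -1.e+00] gap 17.9 F [ 0.1 -0.2 -1.2] q [ 0.36  0.43 -0.85  1.48  0.33  1.37 -0.56]
to [599.8, 116.5, 149.1] tool d [ 1.3 39.8 -7.7]
-4 [[355.2, 212.5], [353.8, 219.7], [353.2, 222.8], [352.3, 227.1]]
0 [[356.0, 212.8], [355.2, 220.3], [354.9, 223.7], [354.5, 228.1]]
4 [[356.7, 213.1], [356.7, 220.9], [356.6, 224.4], [356.6, 229.1]]
208 [128, 131, 123, 123, 129, 137, 60, 5, 20, 10, 19, 10, 11, 10, 0, 17, 11, 75, 138, 130, 124, 124, 128, 125, 126]
210 [126, 127, 124, 127, 127, 135, 33, 1, 16, 19, 16, 27, 10, 14, 13, 1, 27, 112, 134, 129, 125, 121, 123, 125, 125]
212 [125, 123, 121, 124, 127, 136, 29, 3, 17, 24, 12, 1, 21, 15, 17, 7, 33, 139, 126, 122, 125, 126, 126, 125, 122]
214 [127, 130, 122, 131, 187, 193, 0, 0, 11, 14, 19, 16, 12, 17, 13, 14, 64, 163, 125, 131, 130, 129, 128, 126, 131]
216 [138, 175, 144, 177, 186, 147, 0, 3, 15, 12, 9, 10, 12, 19, 13, 10, 67, 197, 177, 119, 128, 127, 128, 124, 125]
218 [194, 189, 149, 179, 181, 132, 0, 1, 3, 13, 0, 13, 22, 8, 12, 101, 182, 180, 184, 166, 120, 120, 127, 123, 119]
22
[... 439 characters left out ...]
3, 122, 119, 101, 200, 191, 190, 195, 201, 197, 197, 143, 42]
228 [189, 188, 192, 157, 111, 122, 131, 130, 95, 101, 125, 123, 120, 87, 140, 193, 189, 189, 186, 192, 191, 188, 189, 195, 198]
230 [187, 174, 113, 113, 121, 124, 125, 128, 95, 103, 124, 117, 137, 195, 192, 187, 190, 190, 189, 181, 189, 189, 191, 194, 156]
232 [167, 103, 124, 122, 122, 121, 130, 128, 70, 106, 125, 171, 190, 190, 186, 189, 192, 189, 188, 190, 186, 191, 193, 141, 71]
234 [194, 193, 192, 172, 130, 116, 125, 126, 49, 133, 196, 191, 191, 187, 189, 190, 190, 183, 190, 192, 195, 176, 123, 38, 21]
236 [187, 188, 183, 190, 192, 192, 191, 171, 122, 193, 190, 191, 190, 186, 193, 189, 186, 189, 190, 188, 152, 84, 0, 0, 9]
343
```

The handle axis in the image matches the upright prediction to about 1–2°. I'll recentre in the slot and lower.

Emit:
servo_tool(rows=[[[10,0.7,0,-4,0],[10,0.6,0,-3.7,0],[10,0,0,0,0],[10,0,9,0,0],[10,0,9,0,0],[10,0,9,0,0],[10,0,8,0,0],[10,0,0,0,0],[10,0,0,0,0]]])

```text
time_s: 26.33
ee_pos: [599.4, 116.0, 153.1]
eef_rot: [-1.57, 0.049, -0.047]
ft_force: [-0.6, -0.0, -0.7]
finger_gap: 17.6
```

Emit:
servo_tool(rows=[[[10,0,1,0,0],[10,0,1,0,0],[10,0,1,0,0],[10,0,1,0,0],[10,0,0,0,0]]], newtons=5)

```text
time_s: 26.75
ee_pos: [599.9, 116.0, 149.8]
eef_rot: [-1.57, 0.048, -0.048]
ft_force: [0.4, 0.5, -1.0]
finger_gap: 17.8
```

```bash
python3 - <<'E'
from st import *
import pickle
c=capture('scene'); c0=pickle.load(open('scene0.pkl','rb'))
to([599.8,116.5,149.1])
# compare collar/shaft/fork region with initial image
d=np.abs(c['img'].astype(int)-c0['img']).sum(2)[200:250,325:385]
for r in d[::1]: print(''.join('#' if v>90 else '.' for v in r))
E
```

```text
t 26.75 p [599.9 116.  149.8] az -0.061 ydown [ 2.e-04 -0.e+00 -1.e+00] gap 17.8 F [ 0.4  0.5 -1. ] q [ 0.37  0.46 -0.83  1.54  0.35  1.3  -0.57]
to [599.8, 116.5, 149.1] tool d [-0.1  0.7  0.5]
###############################.#########...................
###############################.########....................
#####################.#########.#######.....................
###############.#####..########.######......................
##############.#######################......................
##############################.######.......................
######################.######.######........................
######################.#######.####.........................
#####################.#.#####....#..........................
#####################....###................................
#####################.......................................
#####################.......................................
..###################.#.....................................
....#################.......................................
......###############..............................
[... 1444 characters left out ...]
.............................
............................................................
............................................................
............................................................
............................................................
............................................................
............................................................
............................................................
............................................................
............................................................
............................................................
............................................................
```

Emit:
servo_tool(rows=[[[10,0,0.7,0,0],[10,0,0.7,0,0],[10,0,0.7,0,0],[10,0,0,0,0],[10,0,0,0,0]]], newtons=3)

```text
time_s: 27.22
ee_pos: [600.2, 116.2, 148.1]
eef_rot: [-1.57, 0.047, -0.049]
ft_force: [1.2, 0.7, 4.3]
finger_gap: 18.4
```

Emit:
servo_tool(rows=[[[10,0,0.7,0,0],[10,0,0.7,0,0],[10,0,0,0,0]]])

```text
time_s: 27.47
ee_pos: [599.9, 115.9, 146.3]
eef_rot: [-1.57, 0.048, -0.048]
ft_force: [0.5, 0.4, 4.5]
finger_gap: 18.1
```

The collar is seated: the jaws slide on the handle at about 4.5 N upward. Releasing.

Emit:
servo_tool(rows=[[[25,0,-0.5,0,0],[25,0,0,0,0],[25,0,0,0,0],[60,0,0,0,0],[60,0,0,0,0],[60,0,0,0,0],[60,0,0,0,0],[60,0,0,0,0],[60,0,0,0,0],[60,0,0,0,0],[60,0,0,0,0],[60,0,0,0,0]]])

```text
time_s: 28.47
ee_pos: [599.9, 116.0, 146.9]
eef_rot: [-1.57, 0.048, -0.048]
ft_force: [-0.8, -0.6, 0.8]
finger_gap: 59.3
```

Emit:
servo_tool(rows=[[[60,0,-8,0,0],[60,0,-20,0,0],[60,0,-25,0,0],[60,0,-25,0,0],[60,0,-25,0,0],[60,-30,-10,0,0],[60,-30,0,0,0],[60,-30,0,0,0],[60,-30,0,0,0],[60,-30,0,-20,0],[60,0,0,-35,0],[60,0,0,-35,0],[60,0,0,-35,0],[60,0,0,-35,0],[60,0,0,-35,0],[60,0,0,-35,0],[60,0,0,0,0]]])

```text
time_s: 29.88
ee_pos: [434.9, -111.2, 260.1]
eef_rot: [-1.572, 0.055, -0.054]
ft_force: [0.9, -0.1, -0.3]
finger_gap: 59.9
```

```bash
python3 - <<'E'
from st import *
import pickle
o=[]
for n,(x,y) in(('scene',(350,220)),('top',(267,188))):
    c=capture(n); c0=pickle.load(open(n+'0.pkl','rb'))
    d=cv2.absdiff(c['img'],c0['img']).sum(2)
    print(n,'changed px near stand',int((d[y-40:y+40,x-35:x+35]>90).sum()))
    for nm,(u,v) in {'fob':(270,230),'box':(378,246),'marker':(172,268),'driver':(470,265)}.items():
        if n=='top': print(nm,int((d[v-25:v+25,u-18:u+18]>90).sum()))
    for k in(c0,c): o.append(cv2.resize(k['img'][y-40:y+40,x-40:x+40],(400,300) if 0 else (300,300),interpolation=cv2.INTER_CUBIC))
cv2.imwrite('pics/fin.png',np.vstack([np.hstack(o[:2]),np.hstack(o[2:])]))
E
```

```text
t 29.8833 p [ 434.9 -111.2  260.1] az -0.0693 ydown [-2.0e-04 -1.5e-03 -1.0e+00] gap 59.9 F [ 0.9 -0.1 -0.3] q [ 0.83 -0.06 -0.64  1.78 -0.04  1.42  0.13]
scene changed px near stand 82
top changed px near stand 26
fob 0
box 1235
marker 0
driver 0
```

View pics/fin.png

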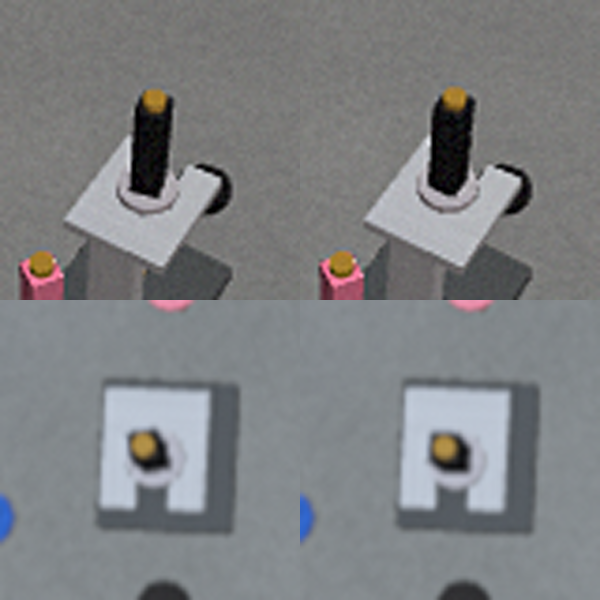

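The probe hangs upright with its collar on the fork, as in the first picture (left before, right now). The fob, marker and screwdriver are unchanged. The arm just covers the box in the top view; in the scene view during the run it looked unmoved. One numerical check on the box, then I hand in.

Emit:
servo_tool(rows=[[[60,0,0,-30,0],[60,0,0,-30,0],[60,0,0,-30,0],[60,0,0,-30,0],[60,0,0,-30,0],[60,0,0,-30,0],[60,0,0,0,0],[60,0,0,0,0],[60,0,0,0,0]]])

```text
time_s: 30.73
ee_pos: [426.0, -282.3, 260.2]
eef_rot: [-1.57, 0.046, -0.047]
ft_force: [-1.0, 0.1, -0.4]
finger_gap: 60.2
```

```bash
python3 - <<'E'
from st import *
import pickle
for n,(u,v) in(('top',(378,246)),('scene',(284,180))):
    d=cv2.absdiff(capture(n)['img'],pickle.load(open(n+'0.pkl','rb'))['img']).sum(2); print(n,'box diff',int((d[v-15:v+15,u-15:u+15]>90).sum()))
print(close_job())
E
```

```text
t 30.7333 p [ 426.  -282.3  260.2] az -0.0587 ydown [ 6.e-04  5.e-04 -1.e+00] gap 60.2 F [-1.   0.1 -0.4] q [ 0.96  0.08 -0.49  1.65  0.04  1.42  0.41]
top box diff 0
scene box diff 0
the job is handed in; nothing more can be done
None
```

I ran the probe along the joint from the socket end to the screw end, hung it back in its stand and handed the job in at about 31 s. No verdict is reported.

- **Tilt:** The tool can only turn about its own vertical axis. I therefore pivoted the probe to about 34° in the jaws against one fork prong, and used the other prong to set it upright again afterwards.
- **Run:** I touched the panel once at about 5.5 N to find the surface, then backed off. The run covered about 140 mm at 20 mm/s with the ball an estimated 1–3 mm off the surface. I then held still for about 1.3 s at the screw end.
- **Final checks:**
  - The probe hangs upright with its collar on the fork, matching the first pictures.
  - The metal box, disc, marker and screwdriver show no change in the top camera.
  - The gripper is clear of everything.
- **What disagreed:** The two cameras differed by about 2–4 mm on where the joint lies. I ran between the two estimates, inside the 7 mm allowance. I could not check the sideways position directly, because the arm hid the tip from the top camera and the joint line barely shows in the scene view.

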